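# Check-weigh the sample vial with the lifting fork

## Robot

A 6-joint arm with a two-finger parallel gripper is mounted at the origin on the work surface. World frame = base frame: x ahead of the robot, y to its left, z up, the work surface at z = 0. Lengths are in m, angles in degrees, forces in N, time in s.
With the tool pointing down it reaches from about 0.35 to 0.875 m from the base axis. Payload 4.2 kg.
Tool frame: the origin (TCP) lies at the very end of the fingers, on their centre line; the grasp point (between the pads) lies 19 mm behind it; z points along the fingers, y is the line along which they close (so a half turn about z gives the same grasp; the last joint's range is limited). The gripper opens to 87 mm and grips with 3 to 60 N. Pads are 19 mm wide; open, the fingers measure 117 mm over their backs; the gripper's body (75 mm by 190 mm) begins 51 mm behind the grasp point.
Start: joints at [-55.485, 22.042, 0.453, 0, -68.411, -14.817], TCP at [0.211, -0.588, 0.223] pointing down, gripper open.
Joint ranges: [-179.83, 179.83], [-69.29, 118.12], [-61.27, 80.66], [-181.25, 117.63], [-171.15, -9.14], [-177.46, 177.46]. Speed limits (degrees/s): [159.86, 159.86, 180, 180, 180, 180].

## Interface

Orientations are given as a 3x3 rotation matrix whose columns are the frame's x, y, z axes.
In Python, from station import sense, optics, r gives the robot as it stands. The module is installed in compiled form; this text tells all that it offers.
- The arm moves only by the shell command python3 -m pendant 'ROWS' [OPENING]. ROWS is JSON, a list that holds one entry, the list of rows, each a list of 4 numbers: the shift along the tool's x, y, z normalised to -1 to 1, where 1 is 100 mm, then the turn about the tool's z normalised to -1 to 1, where 1 is 2 rad. A call has 1 to 8 rows; each row is the pose to reach, as a shift and turn from the pose commanded when the call began, along the tool's axes at that moment; what a row does not reach only later rows make up. A row lasts 1/10 s, in which the tool goes at most 50 mm and 8.59 degrees, less where a joint would pass 70% of its speed; a pose out of reach is approached as far as the arm can. A call with a number of a shift or a turn outside -1 to 1 is refused whole. A call with a gripper value outside its range is refused whole. OPENING is the closure, from 0 (fully open) to 1 (shut), set as the call begins (- or left out, the last holds). The fingers move at their own pace and stop on an object; the grip force is fixed at half the most. Time passes only in rows, so rows that repeat a pose let the fingers close. It gives the time, the measured TCP pose, the force, the opening and the grip force at its end, in the units of the state.
- sense(): the state, without advancing time (a new reading comes with each control period).
- optics.capture(name): name is "side" or "top"; returns the picture (384x512x3 uint8, red, green, blue); there is no depth.
- optics.get_calibration(name): a dict with "camera_matrix" (3x3 intrinsics, pixels), "camera_from_world" (4x4, takes a point from world to camera coordinates). Camera axes: x right, y down, z forward; pixel columns grow to the right and rows downward; lengths in m; the calibration is good to about 2 mm. A picture is of the moment at which its call begins. get_calibration takes no time and is no camera call.
- r.finish_job(): hands the job in; it is judged then, once.
The state is a dict: "time_s": time; "joints": joint angles; "joint_velocities": joint speeds; "effort": joint torques, N m; "tcp_pos": TCP position; "ee_rot": TCP orientation; "wrist_force": force on the tool from outside, world axes, zero at the start; "moment": the same for the moment, N m; "gripper_width": opening from 0.0 (shut) to 1.0 (fully open); "gripper_force": force on a finger pad.
Only numpy, scipy, OpenCV 4.12 (cv2) and the standard library are available. Lean on these libraries where they do the work, as an engineer would, in place of code of your own. Each camera call takes 0.05 s, during which the arm holds its last target. There are 200 camera calls.

## Task

Take the orange-capped sample vial out of the rack and stand it on the top of the yellow-topped transfer stand. Then pick up the lifting fork, slide it under the vial and carry the vial, standing on the fork tines, in through the open front of the balance's draught shield; lower it so that it stands centred on the yellow raised pan support, draw the fork out, and lay the fork back flat on the blue mat. Keep the vial upright all the way, do not knock the balance, and leave the other vials, the jar and the carton where they are.

Things in the scene. Friction and masses are not known exactly. Their poses are not given: they have to be found in the camera images.
- sample_center (a point): The sample vial: clear glass, orange cap, upright cylinder 30 mm in diameter for its lower 40 mm, then a neck, and a cap 21 mm wide; 55 mm tall, about 45 g. It starts in any of the rack's four pockets. Point: its centre on the axis, 27.5 mm above its underside; z is its axis.
- blue1_center (a point): A blue-capped vial, same shape and size as the sample, standing in another pocket of the rack. Bystander. Point: its centre, half-way up; z is its axis.
- blue2_center (a point): A blue-capped vial, same shape and size as the sample, standing in another pocket of the rack. Bystander. Point: its centre, half-way up; z is its axis.
- blue3_center (a point): A blue-capped vial, same shape and size as the sample, standing in another pocket of the rack. Bystander. Point: its centre, half-way up; z is its axis.
- rack: White vial rack, fixed, left or right of the stand: plate 60 mm (its x) by 190 mm (its y), 14 mm high; four round pockets 33 mm wide, 8 mm deep, along y at -66, -22, 22, 66 mm, so vials stand 44 mm apart, undersides 6 mm above the table. Fingers have room only beside its long sides (closing along its x), not between vials. Origin: centre of its underside.
- stand_top (a point): Transfer stand, fixed: dark base 60 x 60 x 10 mm with an upright yellow bar. The bar's flat top, 70 mm above the table, is 26 mm long (x) and 14 mm wide (y); a vial standing on it overhangs both sides, so the fork slides along x with one tine each side of the bar. Point: centre of the top face; the stand's axes, x pointing away from the robot, z up.
- pan_top (a point): Raised support on the balance's pan: a fixed yellow bar with a flat top 26 mm long (x) and 14 mm wide (y), 85 mm above the table and 29 mm above the round pan plate (72 mm across); the fork's tines pass on either side of it. Point: centre of the top face; x points from the balance's open front inward, z up.
- balance: Balance, fixed: white base 50 mm high, from x = -65 to 85 mm, y = -70 to 70 mm. On it a clear draught shield from x = -50 to 80 mm: side panes, inner faces at y = -61 and 61 mm, and a clear roof with underside 190 mm above the table, which stops a hand from above. Front (-x, to the robot) and rear are open. Opposite side from the rack. Origin: on the table straight below pan_top, same axes.
- fork_grip (a point): Green handle of the loose lifting fork (130 g): bar 18 mm wide, 20 mm high, from 50 mm behind to 40 mm before this point; its middle line is 40 mm above the fork's flat underside. Free below, but for a foot at its rear end (10 mm long) and a web 40 to 60 mm before this point. Point: on the handle's middle line; x points to the tine tips, z up when it lies flat.
- fork_seat (a point): The place on the fork where a vial should stand: 140 mm along x from fork_grip and 36 mm lower, on the top face of the flat blade (50 mm wide, 4 mm thick, from 45 to 170 mm in front of fork_grip). The slot between the two tines is 22 mm wide and open at the tip; it runs from 28 mm behind this point to the tip, 30 mm in front of it. Axes as fork_grip.
- mat: Blue mat, fixed on the table, 260 mm (its x) by 90 mm (its y), 3 mm thick, where the fork lies at the start and must lie at the end. Origin: centre of its underside; z up.
- jar_center (a point): Amber jar with a white lid, loose, 42 mm in diameter, 85 mm tall, beside the stand. Bystander. Point: its centre, half-way up.
- carton_center (a point): Green and white upright carton, loose, 40 x 40 mm, 95 mm tall, on the other side of the stand. Bystander. Point: its centre, half-way up.
Things that resemble listed ones, but are neither listed nor needed, are in the scene too. What is shaped like the part that bears sample_center but red is not meant. There is more than one size of the part that bears fork_grip; the job needs the smaller.

How it is judged (in metres and radians):
On the way, in this order (a step that is already met when the one before it is completed fails the run):
1. the sample vial stands on the transfer stand, released (horizontal distance between sample_center and stand_top below 0.007 m and z of sample_center in the frame of stand_top between 0.0245 and 0.0305 m and angle between sample_center's own z axis and vertical below 0.05 rad and linear speed of sample below 0.02 m/s and contact force between sample and the fingers below 0.02 N and contact force between sample and fork below 0.02 N), for 0.2 s.
2. the sample vial rides on the fork alone, clear above the stand (contact force between sample and fork above 0.1 N and contact force between sample and the fingers below 0.02 N and z of sample_center in the frame of stand_top above 0.0375 m and contact force between sample and stand below 0.02 N), for 0.3 s.
3. the sample vial stands on the pan support, the fork off it (horizontal distance between sample_center and pan_top below 0.007 m and z of sample_center in the frame of pan_top between 0.0245 and 0.0305 m and angle between sample_center's own z axis and vertical below 0.05 rad and linear speed of sample below 0.02 m/s and contact force between sample and fork below 0.02 N), for 0.2 s.
At the end, for the whole second after the job is handed in: The sample vial stands still and upright (within 3 degrees) on the balance's pan support, its axis within 7 mm of the support's centre, and the fork lies still and flat on the blue mat with both its grip point and its seat point over the mat (horizontal distance between sample_center and pan_top below 0.007 m and z of sample_center in the frame of pan_top between 0.0245 and 0.0305 m and angle between sample_center's own z axis and vertical below 0.05 rad and linear speed of each of sample, fork below 0.02 m/s and x of fork_grip in the frame of mat between -0.13 and 0.13 m and y of fork_grip in the frame of mat between -0.045 and 0.045 m and x of fork_seat in the frame of mat between -0.13 and 0.13 m and y of fork_seat in the frame of mat between -0.045 and 0.045 m and z of fork_grip in the frame of mat below 0.048 m and angle between fork_grip's own z axis and vertical below 0.06 rad); the robot touches nothing.
It fails at once if the sample vial is tilted by more than 15 degrees (angle between sample_center's own z axis and vertical above 0.26 rad).
It fails at once if the balance is knocked by the fork or the hand (more than 12 N) (contact force between any of fork, the fingers, the arm and balance above 12 N).
It fails at once if a bystander (blue-capped vial, jar or carton) is moved by more than 10 mm (distance of any of blue1_center, blue2_center, blue3_center, jar_center, carton_center from where it was at the start of the episode above 0.01 m).
It also fails if it takes over 72 s, if anything falls off the work surface, if the arm or the gripper's body presses on something with over 40 N, if the wrist force passes 120 N, or if a joint passes its speed limit or range.

## Working session

There is one attempt and no reset: what is moved stays moved. The work goes in short steps, Python scripts to look and compute and a shell command to move; the robot and the scene stay as the last step left them, time stands still between calls to the robot, and variables do not carry over. Pictures are saved under pics/ and viewed, at most 10 in all, crops included, and the job is handed in when it is done.

```bash
mkdir -p pics
cat > h.py <<'E'
import numpy as np, cv2
from station import sense, optics, r
def cal(n):
    c=optics.get_calibration(n); return np.array(c["camera_matrix"]),np.array(c["camera_from_world"])
def ray(n,px):
    K,T=cal(n); R=T[:3,:3]; o=-R.T@T[:3,3]; d=R.T@np.linalg.inv(K)@np.array([px[0],px[1],1.]); return o,d/np.linalg.norm(d)
def plane(n,px,z):
    o,d=ray(n,px); return o+d*(z-o[2])/d[2]
def proj(n,p):
    K,T=cal(n); q=K@(T[:3,:3]@np.array(p,float)+T[:3,3]); return q[:2]/q[2]
def grab(n,f=None):
    im=cv2.cvtColor(np.array(optics.capture(n)),cv2.COLOR_RGB2BGR)
    if f: cv2.imwrite(f,im)
    return im
E
python3 - <<'E'
from h import *
a=grab("top","pics/top0.png"); b=grab("side","pics/side0.png")
for n in("top","side"):
    print(n,ray(n,(256,192)))
s=sense(); print(s["tcp_pos"],s["ee_rot"],s["time_s"],s["gripper_width"])
E
```

```text
top (array([0.29940763, 0.00888049, 0.91087835]), array([ 0.20109213, -0.02987737, -0.97911659]))
side (array([0.36318201, 0.63399344, 0.81258678]), array([ 0.07874686, -0.66676925, -0.74109223]))
[ 0.21047001 -0.58793075  0.22158644] [[-9.41547366e-01 -3.36879792e-01 -7.51142488e-04]
 [-3.36880614e-01  9.41545658e-01  1.79599815e-03]
 [ 1.02199466e-04  1.94406267e-03 -9.99998105e-01]] 0.1 0.9965158676994262
```

View pics/top0.png

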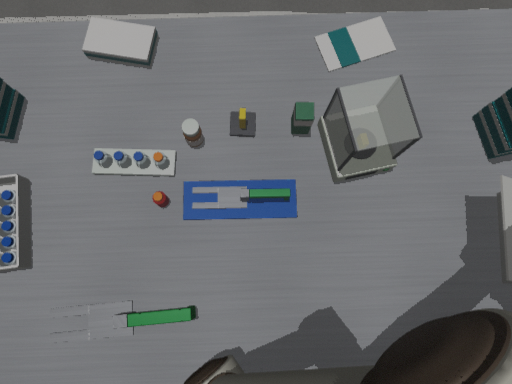

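View pics/side0.png

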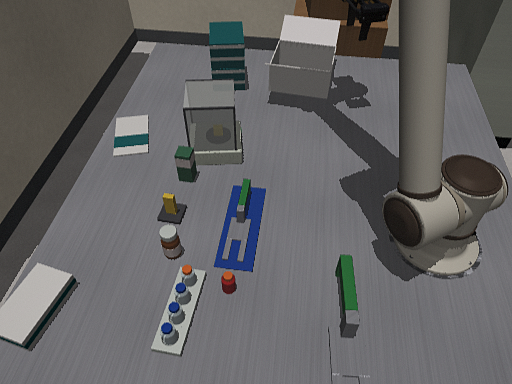

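Top view: the orange cap in the rack is at (159,157), the blue caps at (99,157), (119,157) and (139,158), and a red decoy at (160,199). The small fork is on the mat with its handle at (270,195) and tines towards the left. A larger fork is at (120,320). The stand's yellow top is at (243,115), the pan support at about (363,143), the jar at (191,127) and the carton at (304,110).

Candidates for the vial are orange (159,157) and red (160,199), so I choose the orange one. For the fork they are the one on the mat (240,195) and the big one (120,320), so I choose the one on the mat. Next I'll measure and check both choices in a crop.

```bash
cat > m.py <<'E'
from h import *
def mask(im,lo,hi,box):
    h=cv2.cvtColor(im,cv2.COLOR_BGR2HSV); m=cv2.inRange(h,lo,hi); k=np.zeros_like(m); x0,y0,x1,y1=box; k[y0:y1,x0:x1]=m[y0:y1,x0:x1]
    n,l,st,c=cv2.connectedComponentsWithStats(k)
    if n<2: return k,None,0
    i=1+np.argmax(st[1:,4]); return (l==i).astype(np.uint8)*255,c[i],st[i,4]
def rect(m,n,z):
    c=max(cv2.findContours(m,cv2.RETR_EXTERNAL,cv2.CHAIN_APPROX_NONE)[0],key=cv2.contourArea)[:,0]
    p=np.array([plane(n,q,z)[:2] for q in c],np.float32)*1000
    return cv2.minAreaRect(p)
def tri(a,b):
    (o1,d1),(o2,d2)=ray("top",a),ray("side",b)
    A=np.array([d1,-d2]).T; t=np.linalg.lstsq(A,o2-o1,rcond=None)[0]
    p,q=o1+d1*t[0],o2+d2*t[1]; return (p+q)/2,np.linalg.norm(p-q)
E
python3 - <<'E'
from m import *
np.set_printoptions(precision=4,suppress=True)
T=cv2.imread("pics/top0.png");S=cv2.imread("pics/side0.png")
O=((5,150,90),(16,255,255));Y=((20,120,80),(35,255,255));G=((45,120,60),(75,255,255));B=((105,150,80),(125,255,255))
def both(name,c,bt,bs,z):
    mt,ct,at=mask(T,*c,bt); ms,cs,as_=mask(S,*c,bs)
    print(name,ct,at,cs,as_,"planeT",plane("top",ct,z)[:2],"planeS",plane("side",cs,z)[:2],"tri",*tri(ct,cs)); return mt,ms
both("orange",O,(145,145,175,170),(175,260,200,285),.056)
for i,(x,X) in enumerate(((90,108),(109,129),(130,148))):
    mt,ct,a=mask(T,*B,(x,145,X,170)); print("blue",ct,a,plane("top",ct,.056)[:2])
mt,ms=both("stand",Y,(230,100,255,135),(155,185,185,220),.07); print(rect(mt,"top",.07),rect(ms,"side",.07))
mt,ms=both("pan",Y,(345,125,380,160),(200,120,235,150),.085); print(rect(mt,"top",.085),rect(ms,"side",.085))
mt,ms=both("handle",G,(230,180,300,210),(230,175,260,230),.053); print(rect(mt,"top",.053),rect(ms,"side",.053))
mt,ms=both("mat",B,(175,170,305,225),(210,180,270,275),.003); print(rect(mt,"top",.003),rect(ms,"side",.003))
a=cv2.resize(T[90:225,85:305],None,fx=3.4,fy=3.4,interpolation=cv2.INTER_CUBIC)
b=cv2.resize(T[75:180,320:420],None,fx=2.4,fy=2.4,interpolation=cv2.INTER_CUBIC); c=cv2.resize(S[70:170,180:250],(220,314)[::1],interpolation=cv2.INTER_CUBIC)
cv2.imwrite("pics/crop1.png",a)
E
```

```text
orange [157.5283 156.566 ] 53 [186.4478 268.8657] 67 planeT [0.562  0.1979] planeS [0.563  0.1932] tri [0.5609 0.1966 0.0616] 0.0012102027610480421
blue [ 97.9216 155.0588] 51 [0.5698 0.3303]
blue [117.7255 155.4118] 51 [0.5676 0.2862]
blue [137.625  155.8958] 48 [0.565 0.242]
stand [242.0769 113.7051] 78 [168.6811 202.8432] 185 planeT [0.6511 0.0077] planeS [0.6451 0.0286] tri [0.6577 0.0078 0.0459] 0.0064165114309547265
((651.6050415039062, 7.8386454582214355), (13.380117416381836, 26.121213912963867), 88.2199935913086) ((645.2296752929688, 28.823623657226562), (24.922927856445312, 69.08364868164062), 19.844039916992188)Traceback (most recent call last):
  File "<stdin>", line 12, in <module>
  File "<stdin>", line 7, in both
  File "h.py", line 8, in plane
    o,d=ray(n,px); return o+d*(z-o[2])/d[2]
        ~~~^^^^^^
  File "h.py", line 6, in ray
    K,T=cal(n); R=T[:3,:3]; o=-R.T@T[:3,3]; d=R.T@np.linalg.inv(K)@np.array([px[0],px[1],1.]); return o,d/np.linalg.norm(d)
                                                                             ~~^^^
TypeError: 'NoneType' object is not subscriptable
```

```bash
cat > m1.py <<'E'
from m import *
np.set_printoptions(precision=4,suppress=True)
T=cv2.imread("pics/top0.png");S=cv2.imread("pics/side0.png")
G=((45,120,60),(75,255,255));B=((105,150,80),(125,255,255))
def both(name,c,bt,bs,z):
    mt,ct,at=mask(T,*c,bt); ms,cs,as_=mask(S,*c,bs)
    print(name,ct,at,cs,as_)
    if ct is not None: print("planeT",plane("top",ct,z)[:2],rect(mt,"top",z))
    if cs is not None: print("planeS",plane("side",cs,z)[:2],rect(ms,"side",z))
both("stand",((20,120,160),(35,255,255)),(230,100,255,135),(155,185,185,220),.07)
both("pan",((18,35,60),(38,255,255)),(345,125,380,160),(205,120,232,145),.085)
both("handle",G,(230,180,300,210),(230,175,260,230),.053)
both("mat",B,(175,170,305,225),(210,180,270,275),.003)
both("rack",((0,0,170),(180,40,255)),(88,145,180,178),(150,260,210,355),.014)
for p in [(240,124),(240,113)]: print(cv2.cvtColor(T,cv2.COLOR_BGR2HSV)[p[1],p[0]])
A=cv2.resize(T[90:225,85:305],(570,350),interpolation=cv2.INTER_CUBIC)
b=cv2.resize(T[75:180,320:420],(260,250),interpolation=cv2.INTER_CUBIC); c=cv2.resize(S[75:165,180:250],(194,250),interpolation=cv2.INTER_CUBIC); f=np.zeros((600,570,3),np.uint8); f[:350]=A; f[350:,:260]=b; f[350:,270:464]=c
cv2.imwrite("pics/crop1.png",f)
E
python3 m1.py
```

```text
stand [242.0213 112.8085] 47 [167.7436 195.2564] 39
planeT [0.6532 0.0077] ((653.9295043945312, 6.680880546569824), (11.179011344909668, 21.38180923461914), 88.1126480102539)
planeS [0.6539 0.0052] ((653.5639038085938, 5.301811218261719), (12.383429527282715, 23.785968780517578), 85.3736572265625)
pan [363.     135.5455] 11 [217.7429 129.7714] 105
planeT [ 0.586  -0.2517] ((586.11474609375, -251.70660400390625), (9.02307415008545, 6.814397811889648), 88.1297607421875)
planeS [ 0.5758 -0.2387] ((576.5789184570312, -239.62747192382812), (25.215702056884766, 48.62226486206055), 11.267048835754395)
handle [269.2681 192.7445] 317 [243.7024 191.8274] 168
planeT [ 0.473  -0.0461] ((473.1396179199219, -45.67051696777344), (17.333194732666016, 87.37681579589844), 0.06088199093937874)
planeS [ 0.4746 -0.0459] ((474.6096496582031, -47.69618606567383), (85.77759552001953, 16.627092361450195), 88.98705291748047)
mat [241.2995 201.2957] 2594 [241.4734 230.858 ] 1859
planeT [0.4652 0.0157] ((470.5880432128906, 19.508628845214844), (256.4382019042969, 87.45643615722656), 89.37358856201172)
planeS [0.4684 0.0387] ((471.6037902832031, 19.0513916015625), (257.912353515625, 88.93376922607422), 89.30123138427734)
rack None 0 [179.3018 315.0937] 1067
planeS [0.5624 0.2789] ((566.0121459960938, 260.88494873046875), (187.6279296875, 58.97250747680664), 86.56391906738281)
[ 24 131  76]
[ 26 174 167]
```

View pics/crop1.png

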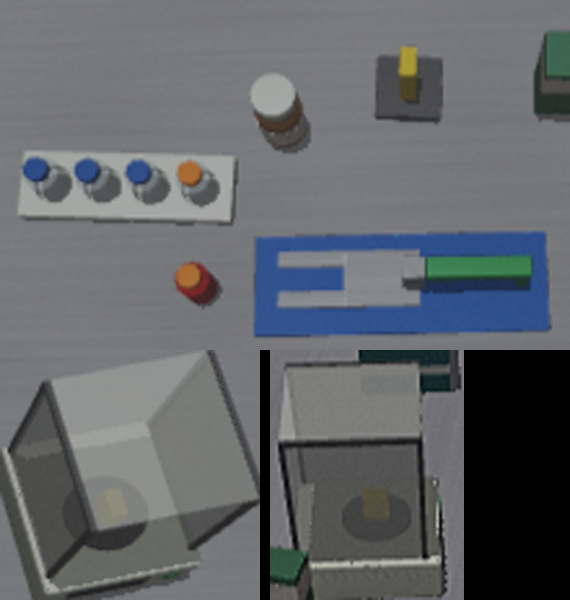

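The crop confirms the choice: the orange cap on clear glass at (190,172), with the red-bodied decoy at (193,280) and the small fork on the mat. I'll travel now towards the vial.

```bash
python3 -m pendant '[[[-0.5,0.5,-0.3,0],[-0.99,1,-0.3,0],[-0.99,1,-0.3,0],[-0.99,1,-0.3,0]]]' 0 >/dev/null
for i in 1; do
python3 -m pendant '[[[-0.33,0.33,0,0],[-0.66,0.66,0,0],[-0.99,1,0,0]]]' >/dev/null
python3 -m pendant '[[[-0.33,0.33,0,0],[-0.66,0.66,0,0],[-0.99,1,0,0]]]' >/dev/null
python3 -m pendant '[[[-0.33,0.33,0,0],[-0.66,0.66,0,0],[-0.99,1,0,0]]]' >/dev/null
python3 -m pendant '[[[-0.33,0.33,0,0],[-0.66,0.66,0,0],[-0.99,1,0,0]]]' >/dev/null
python3 -m pendant '[[[-0.33,0.33,0,0],[-0.66,0.66,0,0],[-0.99,1,0,0],[-0.99,1,0,0]]]' 
python3 -m pendant '[[[0,0,0,-0.07],[0,0,0,-0.15],[0,0,0,-0.22],[0,0,0,-0.3],[0,0,0,-0.37],[0,0,0,-0.45],[0,0,0,-0.52],[0,0,0,-0.584]]]' 
done
cat >> m.py <<'E'
def go(t,yaw=None):
    """shift (units of 100mm) and turn to reach t with tool x yaw"""
    s=sense(); R=np.array(s["ee_rot"]); p=np.array(s["tcp_pos"]); y=np.degrees(np.arctan2(R[1,0],R[0,0]))%360
    print("t",s["time_s"],"tcp",np.round(p,4),"yaw",round(y,2),"j6",round(s["joints"][5],1),"w",round(s["gripper_width"],3),"F",np.round(s["wrist_force"],1),
     "shift",np.round(R.T@(np.array(t)-p)*10,3),"turn",None if yaw is None else round(-np.radians((yaw-y+180)%360-180)/2,4))
E
python3 -c "
from m import *
go((.562,.1965,.12),266.6)"
```

```text
time_s: 2.1
tcp_pos: [0.5696, 0.1809, 0.2503]
ee_rot: [[-0.94, -0.341, -0.001], [-0.341, 0.94, -0.0], [0.001, -0.0, -1.0]]
wrist_force: [-1.2, -0.9, 0.5]
gripper_width: 0.999
gripper_force: 0.0
time_s: 2.9
tcp_pos: [0.5676, 0.1759, 0.252]
ee_rot: [[-0.054, -0.999, -0.001], [-0.999, 0.054, -0.001], [0.001, 0.001, -1.0]]
wrist_force: [0.8, -0.9, 0.2]
gripper_width: 0.999
gripper_force: 0.0
t 2.9 tcp [0.5676 0.1759 0.252 ] yaw 266.9 j6 -35.9 w 0.999 F [ 0.8 -0.9  0.2] shift [-0.203  0.066  1.319] turn 0.0026
```

```bash
python3 -m pendant '[[[-0.2,0.06,0.4,0],[-0.2,0.06,0.8,0],[-0.2,0.06,0.9,0],[-0.2,0.06,0.9,0]]]' >/dev/null
python3 -c "
from m import *
go((.562,.1965,.02),266.6)
T=grab('top'); S=grab('side'); cv2.imwrite('pics/g.png',np.hstack([T[90:250,80:330],S[200:360,120:370]]).repeat(1,0))
O=((5,150,90),(16,255,255))
a=mask(T,*O,(145,145,175,170)); b=mask(S,*O,(175,260,200,285)); print(a[1:],b[1:])
"
```

```text
t 3.3 tcp [0.5622 0.1959 0.1609] yaw 266.6 j6 -38.2 w 0.999 F [-0.3  0.4  1.2] shift [-0.011 -0.002  1.409] turn -0.0
(array([158.25581395, 156.55813953]), np.int32(43)) (array([186.28846154, 268.82692308]), np.int32(52))
```

```bash
python3 -m pendant '[[[0,0,0.3,0],[0,0,0.6,0],[0,0,0.9,0],[0,0,0.9,0]]]' >/dev/null
python3 -m pendant '[[[0,0,0.25,0],[0,0,0.5,0],[0,0,0.5,0]]]'
python3 -m pendant '[[[0,0,0,0],[0,0,0,0],[0,0,0,0],[0,0,0,0],[0,0,0,0],[0,0,0,0],[0,0,0,0],[0,0,0,0]]]' 0.8
python3 -c "
from m import *
go((.562,.1965,.02),266.6)"
```

```text
time_s: 4.1
tcp_pos: [0.5627, 0.1966, 0.0224]
ee_rot: [[-0.059, -0.998, -0.002], [-0.998, 0.059, -0.001], [0.001, 0.002, -1.0]]
wrist_force: [-1.3, -0.4, -0.8]
gripper_width: 1.002
gripper_force: 0.0
time_s: 4.9
tcp_pos: [0.5628, 0.197, 0.0225]
ee_rot: [[-0.059, -0.998, -0.0], [-0.998, 0.059, -0.0], [0.0, 0.0, -1.0]]
wrist_force: [0.6, -0.4, -0.2]
gripper_width: 0.354
gripper_force: 0.0
t 4.9 tcp [0.5628 0.197  0.0225] yaw 266.62 j6 -38.2 w 0.354 F [ 0.6 -0.4 -0.2] shift [0.006 0.008 0.025] turn 0.0002
```

```bash
python3 -m pendant '[[[0,0,0,0],[0,0,0,0],[0,0,0,0],[0,0,0,0]]]' 0.8
python3 -m pendant '[[[0,0,-0.1,0],[0,0,-0.3,0],[0,0,-0.6,0],[0,0,-0.9,0],[0,0,-1,0],[0,0,-1,0]]]' 
python3 -m pendant '[[[0,0,-0.3,0],[0,0,-0.6,0],[0,0,-0.7,0],[0,0,-0.7,0],[0,0,-0.7,0]]]' 
python3 -c "
from m import *
go((.6537,.0065,.125),None)
T=grab('top','pics/t1.png'); S=grab('side','pics/s1.png')
O=((5,120,60),(16,255,255))
a=mask(T,*O,(100,80,240,200)); b=mask(S,*O,(100,140,260,285)); print(a[1:],b[1:],tri(a[1],b[1]))
"
```

```text
time_s: 5.3
tcp_pos: [0.5628, 0.197, 0.0225]
ee_rot: [[-0.059, -0.998, -0.0], [-0.998, 0.059, -0.0], [0.0, 0.0, -1.0]]
wrist_force: [0.8, -0.1, 0.7]
gripper_width: 0.339
gripper_force: 30.0
time_s: 5.9
tcp_pos: [0.5638, 0.1976, 0.1247]
ee_rot: [[-0.059, -0.998, 0.004], [-0.998, 0.059, 0.003], [-0.003, -0.004, -1.0]]
wrist_force: [-0.7, 0.7, -0.5]
gripper_width: 0.332
gripper_force: 30.0
time_s: 6.4
tcp_pos: [0.5618, 0.1966, 0.1904]
ee_rot: [[-0.059, -0.998, -0.003], [-0.998, 0.059, -0.001], [0.001, 0.003, -1.0]]
wrist_force: [0.4, -0.9, -0.8]
gripper_width: 0.337
gripper_force: 30.0
t 6.4 tcp [0.5618 0.1966 0.1904] yaw 266.59 j6 -38.2 w 0.337 F [ 0.4 -0.9 -0.8] shift [ 1.842 -1.033  0.653] turn None
(array([157.47058824, 195.73529412]), np.int32(68)) (array([227.4625, 275.7125]), np.int32(80)) (array([0.47366492, 0.19711491, 0.05432971]), np.float64(0.0003832099463411771))
```

```bash
python3 -m pendant '[[[0.2,-0.1,0,0],[0.5,-0.3,0,0],[0.8,-0.5,0,0],[0.9,-0.5,0,0],[0.9,-0.5,0,0]]]' >/dev/null
python3 -m pendant '[[[0.3,-0.2,0,0],[0.6,-0.4,0,0],[0.9,-0.53,0,0],[0.94,-0.53,0,0],[0.94,-0.53,0,0],[0.94,-0.53,0,0]]]' >/dev/null
python3 -m pendant '[[[0,0,0.2,0],[0,0,0.4,0],[0,0,0.6,0],[0,0,0.7,0],[0,0,0.7,0],[0,0,0.7,0]]]' >/dev/null
python3 -c "
from m import *
go((.6537,.0065,.087),None)
T=grab('top','pics/t2.png'); S=grab('side','pics/s2.png')
a=cv2.resize(T[60:180,180:310],(390,360),interpolation=2);b=cv2.resize(S[130:250,110:240],(390,360),interpolation=2);cv2.imwrite('pics/c2.png',np.hstack([a,b]))
"
```

```text
t 8.2 tcp [0.6553 0.008  0.1234] yaw 266.7 j6 -18.1 w 0.333 F [-0.  -0.2 -0.1] shift [0.016 0.016 0.364] turn None
```

View pics/c2.png

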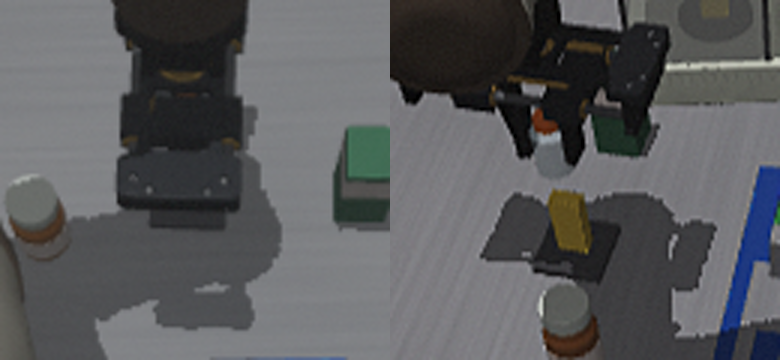

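The side crop shows the vial upright between the fingers, cap at (545,122), right above the yellow bar at (570,200). Lowering.

```bash
python3 -m pendant '[[[0.016,0.016,0.1,0],[0.016,0.016,0.2,0],[0.016,0.016,0.28,0],[0.016,0.016,0.32,0],[0.016,0.016,0.34,0],[0.016,0.016,0.35,0],[0.016,0.016,0.35,0]]]' 
python3 -c "
from m import *
go((.6537,.0065,.0865),None)
S=grab('side'); O=((3,120,60),(17,255,255)); b=mask(S,*O,(140,150,190,215)); print(b[1:],plane('side',b[1],.12), plane('side',(161.7,170.7),.157))
"
```

```text
time_s: 9.0
tcp_pos: [0.6533, 0.0058, 0.0876]
ee_rot: [[-0.059, -0.998, 0.0], [-0.998, 0.059, -0.0], [-0.0, -0.0, -1.0]]
wrist_force: [-0.1, 0.4, -0.3]
gripper_width: 0.334
gripper_force: 30.0
t 9.0 tcp [0.6533 0.0058 0.0876] yaw 266.62 j6 -18.0 w 0.334 F [-0.1  0.4 -0.3] shift [-0.007 -0.003  0.011] turn None
(array([164.02777778, 181.19444444]), np.int32(36)) [0.65480101 0.00572659 0.12      ] [0.65351983 0.00795094 0.157     ]
```

```bash
python3 -m pendant '[[[0,0,0.006,0],[0,0,0.01,0],[0,0,0.012,0],[0,0,0.012,0]]]' 
python3 -m pendant '[[[0,0,0,0],[0,0,0,0],[0,0,0,0],[0,0,0,0],[0,0,0,0],[0,0,0,0]]]' 0
python3 -m pendant '[[[0,0,-0.1,0],[0,0,-0.4,0],[0,0,-0.8,0],[0,0,-1,0],[0,0,-1,0]]]' 
python3 -m pendant '[[[-0.1,0.4,0,0],[-0.1,0.8,0,0],[-0.1,1,0,0],[-0.1,1,0,0]]]' 
python3 -c "
from m import *
T=grab('top','pics/t3.png'); S=grab('side','pics/s3.png'); O=((5,140,80),(17,255,255)); a=mask(T,*O,(200,60,290,140)); b=mask(S,*O,(140,120,190,215)); print(a[1:],b[1:],tri(a[1],b[1]),plane('top',a[1],.12))
go((.4745,-.047,.12),270)
"
```

```text
time_s: 9.45
tcp_pos: [0.6532, 0.0058, 0.0865]
ee_rot: [[-0.059, -0.998, 0.0], [-0.998, 0.059, 0.0], [-0.0, -0.0, -1.0]]
wrist_force: [0.1, 0.5, -1.0]
gripper_width: 0.335
gripper_force: 30.0
time_s: 10.05
tcp_pos: [0.6532, 0.0058, 0.0863]
ee_rot: [[-0.059, -0.998, -0.0], [-0.998, 0.059, -0.0], [0.0, 0.0, -1.0]]
wrist_force: [-0.4, -0.2, -0.2]
gripper_width: 0.8
gripper_force: 0.0
time_s: 10.55
tcp_pos: [0.6556, 0.006, 0.1919]
ee_rot: [[-0.058, -0.998, 0.01], [-0.998, 0.058, 0.001], [-0.002, -0.009, -1.0]]
wrist_force: [0.7, 0.0, 0.4]
gripper_width: 0.995
gripper_force: 0.0
time_s: 10.95
tcp_pos: [0.5511, 0.0216, 0.1866]
ee_rot: [[-0.058, -0.998, -0.001], [-0.998, 0.058, 0.0], [-0.0, 0.001, -1.0]]
wrist_force: [0.1, -0.3, 0.1]
gripper_width: 1.0
gripper_force: 0.0Traceback (most recent call last):
  File "<string>", line 3, in <module>
    T=grab('top','pics/t3.png'); S=grab('side','pics/s3.png'); O=((5,140,80),(17,255,255)); a=mask(T,*O,(200,60,290,140)); b=mask(S,*O,(140,120,190,215)); print(a[1:],b[1:],tri(a[1],b[1]),plane('top',a[1],.12))
                                                                                                                                                                             ~~~^^^^^^^^^^^
  File "m.py", line 12, in tri
    (o1,d1),(o2,d2)=ray("top",a),ray("side",b)
                    ~~~^^^^^^^^^
  File "h.py", line 6, in ray
    K,T=cal(n); R=T[:3,:3]; o=-R.T@T[:3,3]; d=R.T@np.linalg.inv(K)@np.array([px[0],px[1],1.]); return o,d/np.linalg.norm(d)
                                                                             ~~^^^
TypeError: 'NoneType' object is not subscriptable
```

```bash
python3 -c "
from m import *
go((.474,-.0417,.12),269.7)"
```

```text
t 11.05 tcp [0.5542 0.0217 0.1867] yaw 266.65 j6 -22.4 w 0.999 F [ 0.6 -0.2 -0.2] shift [0.68  0.764 0.667] turn -0.0266
```

```bash
python3 -m pendant '[[[0.3,0.3,0.2,-0.0266],[0.6,0.6,0.4,-0.0266],[0.68,0.76,0.6,-0.0266],[0.68,0.76,0.6,-0.0266],[0.68,0.76,0.6,-0.0266]]]' >/dev/null
python3 -c "
from m import *
go((.474,-.0417,.024),269.7)
T=grab('top','pics/t3.png'); S=grab('side','pics/s3.png'); O=((5,140,80),(17,255,255)); a=mask(T,*O,(200,60,290,140)); b=mask(S,*O,(140,120,190,215)); print(a[1:],b[1:],tri(a[1],b[1]) if a[2] else 0,plane('side',b[1],.121))
"
```

```text
t 11.55 tcp [ 0.4758 -0.0418  0.1267] yaw 269.67 j6 -14.9 w 0.999 F [0.7 0.7 0.1] shift [-0.002  0.02   1.027] turn -0.0002
(array([242.6875 , 103.59375]), np.int32(64)) (array([165.        , 180.11320755]), np.int32(53)) (array([0.65142759, 0.00579684, 0.12398817]), np.float64(0.0007499887223442201)) [0.65308653 0.00292015 0.121     ]
```

```bash
python3 -m pendant '[[[0,0.02,0.3,0],[0,0.02,0.6,0],[0,0.02,0.8,0],[0,0.02,0.97,0],[0,0.02,1,0],[0,0.02,1,0]]]' 
python3 -m pendant '[[[0,0,0.02,0],[0,0,0.02,0],[0,0,0.02,0],[0,0,0.02,0],[0,0,0.02,0],[0,0,0.02,0],[0,0,0.02,0],[0,0,0.02,0]]]' 0.95
python3 -m pendant '[[[0,0,0,0],[0,0,0,0],[0,0,0,0],[0,0,0,0],[0,0,0,0],[0,0,0,0],[0,0,0,0]]]' 
python3 -c "
from m import *
go((.474,-.0417,.024),269.7)"
```

```text
time_s: 12.25
tcp_pos: [0.4733, -0.0412, 0.0265]
ee_rot: [[-0.005, -1.0, 0.001], [-1.0, 0.005, -0.0], [0.0, -0.001, -1.0]]
wrist_force: [-0.1, 0.3, -0.1]
gripper_width: 0.999
gripper_force: 0.0
time_s: 13.05
tcp_pos: [0.472, -0.0418, 0.0244]
ee_rot: [[-0.006, -1.0, 0.0], [-1.0, 0.006, 0.0], [-0.0, -0.0, -1.0]]
wrist_force: [-0.8, -0.1, -0.6]
gripper_width: 0.354
gripper_force: 0.0
time_s: 13.75
tcp_pos: [0.4723, -0.0417, 0.0244]
ee_rot: [[-0.006, -1.0, 0.0], [-1.0, 0.006, 0.0], [-0.0, -0.0, -1.0]]
wrist_force: [1.5, 0.3, 0.4]
gripper_width: 0.204
gripper_force: 29.7
t 13.75 tcp [ 0.4723 -0.0417  0.0244] yaw 269.67 j6 -15.0 w 0.204 F [1.5 0.3 0.4] shift [ 0.    -0.017  0.004] turn -0.0003
```

```bash
python3 -m pendant '[[[0,0,-0.1,0],[0,0,-0.3,0],[0,0,-0.6,0],[0,0,-0.9,0],[0,0,-1,0],[0,0,-1,0]]]'
python3 - <<'E'
from m import *
T=cv2.imread("pics/top0.png");S=cv2.imread("pics/side0.png")
a=cv2.resize(T[70:190,315:425],(440,480),interpolation=2);b=cv2.resize(S[75:170,178:250],(360,475),interpolation=2)
b=cv2.copyMakeBorder(b,0,5,0,0,0)
f=np.hstack([a,b]); cv2.imwrite("pics/bal.png",cv2.convertScaleAbs(f,alpha=1.5))
m,c,n=mask(T,(0,0,0),(180,90,80),(228,108,260,140)); print(c,n,rect(m,"top",.01))
E
```

```text
time_s: 14.35
tcp_pos: [0.4725, -0.0415, 0.1259]
ee_rot: [[-0.006, -1.0, 0.003], [-1.0, 0.006, 0.001], [-0.001, -0.003, -1.0]]
wrist_force: [-0.0, -0.1, -1.9]
gripper_width: 0.207
gripper_force: 29.7
[242.77922078 124.95021645] 462 ((649.4296875, 7.163158416748047), (60.474552154541016, 60.286190032958984), 84.52218627929688)
```

View pics/bal.png

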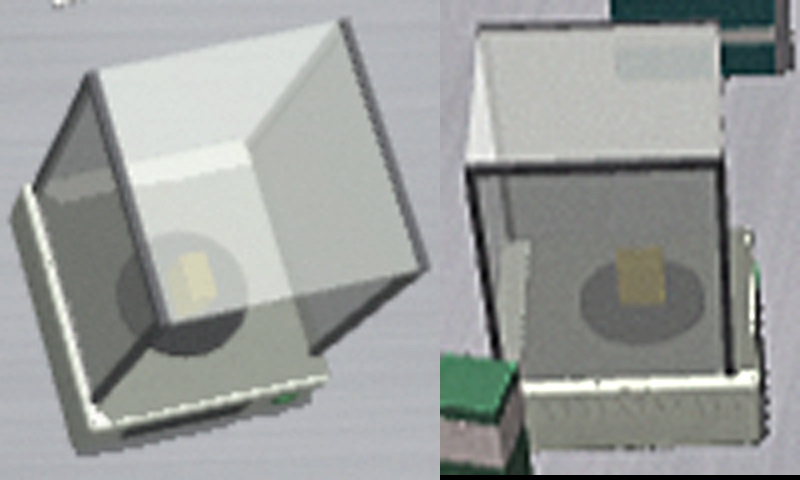

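Run:
```python
from m import *
np.set_printoptions(precision=4,suppress=True)
t=lambda x,y:(315+x/4,70+y/4); s=lambda x,y:(178+(x-440)/5,75+y/5)
A,B,C=[plane("top",t(*p),.05) for p in((95,425),(327,377),(28,188))]
A2,C2=[plane("side",s(*p),.05) for p in((757,374),(525,387))]
print("A",A,A2,"B",B,"C",C,C2)
print("AB",np.linalg.norm(B-A),np.degrees(np.arctan2(*(B-A)[[1,0]]))+90,"AC",np.linalg.norm(C-A),np.degrees(np.arctan2(*(C-A)[[1,0]])),"AC2",np.linalg.norm(C2-A2),np.degrees(np.arctan2(*(C2-A2)[[1,0]])))
print("disc",plane("top",t(182,293),.056),plane("side",s(642,302),.056))
print("bar",plane("top",t(197,272),.085))
for n,I,M in(("top","top0",0),("side","side0",0)):
    h=cv2.cvtColor(cv2.imread(f"pics/{I}.png"),cv2.COLOR_BGR2HSV); b=(354,128,372,150) if n=="top" else (211,122,225,138)
    print(n); print(h[b[1]:b[3],b[0]:b[2],1]); print(h[b[1]:b[3],b[0]:b[2],2])
```

```text
A [ 0.5058 -0.2008  0.05  ] [ 0.5045 -0.2039  0.05  ] B [ 0.529  -0.3312  0.05  ] C [ 0.6455 -0.1738  0.05  ] [ 0.6298 -0.1761  0.05  ]
AB 0.13242093491177037 10.086077974964752 AC 0.1422512749049697 10.947625642418407 AC2 0.1284269749368139 12.503652464793332
disc [ 0.5783 -0.2536  0.056 ] [ 0.5777 -0.249   0.056 ]
bar [ 0.5804 -0.2539  0.085 ]
top
[[ 6  6  6  4  4  6  4  6  6  6  6  7  9  7  7  7  9 12]
 [ 6  2  4  6  4  4  6  4  6  6  8  8  8  7  5  9  9  9]
 [ 6  4  2  4  4  6  6  4  4  6  6  6  6  6  8  9  9  7]
 [ 4  4  6  2  4  4  6  6  6  4  8  4  6  8  8  6  6  7]
 [ 6  4  4  4  6  6  4  4  4  6  8 15  8  8  4  6  6  6]
 [ 8  6  6  4  4  8 15 17 26 29 28 28 15  6  6  6  6  8]
 [ 6  6  6  6  6 15 29 31 34 34 36 36 29  4  6  6  4  8]
 [ 6  8  6  6 12 21 31 36 36 34 36 36 31  6  4  6  4  6]
 [ 8  8  6 12 21 21 25 34 38 36 34 34 33 14  6  6  6  8]
 [ 8  6  8 23 27 25 25 39 36 34 36 33 36 21  6  8  6  4]
 [ 7  8 15 25 23 27 25 33 34 34 34 34 34 31  4  4  6  8]
 [ 5  8 10 25 25 25 23 25 36 34 34 34 36 34 13  4  6  6]
 [ 8  6  8 25 25 25 27 27 37 36 34 36 36 33 19  6  6  6]
 [ 6  4
[... 2904 characters left out ...]
83 83 82 83 83 82 81 84]
 [86 82 84 84 84 80 86 85 83 85 82 86 80 85]
 [82 83 82 85 84 82 82 85 88 89 84 80 85 84]
 [85 85 85 84 83 80 87 83 86 85 83 81 84 84]
 [83 86 87 84 83 83 82 84 83 83 83 77 83 84]
 [80 74 84 86 84 85 84 85 87 87 85 75 72 73]
 [68 66 81 87 86 83 83 85 81 86 87 75 65 66]
 [67 69 73 82 84 81 83 82 84 80 83 75 66 68]
 [67 65 74 84 83 83 82 80 84 82 83 86 65 68]
 [66 67 73 85 84 82 83 80 84 83 83 84 64 65]
 [68 67 76 87 83 82 82 85 81 82 84 81 68 68]
 [67 67 71 86 82 84 82 81 81 82 84 90 68 67]
 [65 66 68 84 83 83 84 81 82 84 83 91 65 69]
 [68 68 67 78 77 79 75 81 79 76 77 77 67 66]
 [70 67 67 69 68 69 70 69 69 68 68 70 66 63]
 [68 66 68 66 68 67 64 65 66 67 69 68 65 68]]
```

Run:
```python
from m import *
np.set_printoptions(precision=4,suppress=True)
h=cv2.cvtColor(cv2.imread("pics/top0.png"),cv2.COLOR_BGR2HSV)
m=np.zeros(h.shape[:2],np.uint8); m[132:146,357:371]=((h[132:146,357:371,2]>=137)&(h[132:146,357:371,1]>=26))*255
ys,xs=np.nonzero(m); c=(xs.mean(),ys.mean()); print(len(xs),c,plane("top",c,.085),rect(m,"top",.085))
h=cv2.cvtColor(cv2.imread("pics/side0.png"),cv2.COLOR_BGR2HSV)
m=np.zeros(h.shape[:2],np.uint8); m[122:138,211:225]=(h[122:138,211:225,1]>=30)*255
x,y,w,hh=cv2.boundingRect(m); print(x,y,w,hh)
# predicted bar outline for the candidate centre
for cx,cy in((.579,-.2535),(.579,-.250)):
  a=np.radians(11); R=np.array([[np.cos(a),-np.sin(a)],[np.sin(a),np.cos(a)]])
  for n in("top","side"):
    print(cx,cy,n,[np.round(proj(n,[*(R@q+(cx,cy)),z]),1).tolist() for z in(.085,.056) for q in np.array([[-.013,-.007],[-.013,.007],[.013,.007],[.013,-.007]])])
```

```text
74 (np.float64(364.1216216216216), np.float64(138.55405405405406)) [ 0.5791 -0.2535  0.085 ] ((578.9407958984375, -253.6066131591797), (26.672412872314453, 13.257773399353027), 10.17176342010498)
213 124 10 12
0.579 -0.2535 top [[369.0, 143.5], [362.7, 144.9], [359.3, 133.7], [365.6, 132.3], [365.1, 147.7], [359.0, 149.1], [355.8, 138.2], [361.8, 136.9]]
0.579 -0.2535 side [[222.2, 124.6], [222.3, 127.8], [213.0, 128.1], [213.0, 124.9], [222.8, 132.6], [222.8, 135.8], [213.7, 136.1], [213.7, 132.9]]
0.579 -0.25 top [[367.3, 143.6], [361.1, 145.0], [357.7, 133.8], [363.9, 132.4], [363.5, 147.8], [357.4, 149.1], [354.2, 138.2], [360.2, 136.9]]
0.579 -0.25 side [[222.0, 125.4], [222.0, 128.5], [212.7, 128.9], [212.7, 125.7], [222.5, 133.4], [222.6, 136.6], [213.4, 136.9], [213.5, 133.7]]
```

```bash
python3 -m pendant '[[[0,0.2,0,0],[0,0.5,0,0],[0,0.7,0,0],[0,0.7,0,0]]]' >/dev/null
python3 -m pendant '[[[0,0,0,0.05],[0,0,0,0.1],[0,0,0,0.16],[0,0,0,0.22],[0,0,0,0.28],[0,0,0,0.34],[0,0,0,0.4],[0,0,0,0.42]]]' >/dev/null
python3 -m pendant '[[[0,0,0,0.06],[0,0,0,0.12],[0,0,0,0.18],[0,0,0,0.24],[0,0,0,0.3],[0,0,0,0.36],[0,0,0,0.406],[0,0,0,0.406]]]' 
python3 -c "
from m import *
go((.4388,.0252,.0814),175)"
```

```text
time_s: 16.35
tcp_pos: [0.4019, -0.0414, 0.1233]
ee_rot: [[-0.996, 0.087, -0.002], [0.087, 0.996, -0.0], [0.002, -0.001, -1.0]]
wrist_force: [0.4, 0.7, -0.9]
gripper_width: 0.204
gripper_force: 29.7
t 16.35 tcp [ 0.4019 -0.0414  0.1233] yaw 175.01 j6 -112.4 w 0.204 F [ 0.4  0.7 -0.9] shift [-0.311  0.696  0.418] turn 0.0001
```

```bash
python3 -m pendant '[[[-0.1,0.2,0,0],[-0.2,0.5,0.1,0],[-0.31,0.7,0.3,0],[-0.31,0.7,0.42,0],[-0.31,0.7,0.42,0],[-0.31,0.7,0.42,0],[-0.31,0.7,0.42,0]]]' >/dev/null
python3 - <<'E'
from m import *
go((.4388,.0252,.0814),175)
T=grab('top','pics/t4.png'); S=grab('side','pics/s4.png')
a=cv2.resize(T[80:210,190:300],(440,520),interpolation=2);b=cv2.resize(S[150:280,130:220],(360,520),interpolation=2);cv2.imwrite('pics/c4.png',cv2.convertScaleAbs(np.hstack([a,b]),alpha=1.3))
E
```

```text
t 17.05 tcp [0.4393 0.0255 0.0828] yaw 175.04 j6 -119.6 w 0.203 F [-0.   0.4 -1.3] shift [ 0.004 -0.003  0.014] turn 0.0003
```

View pics/c4.png

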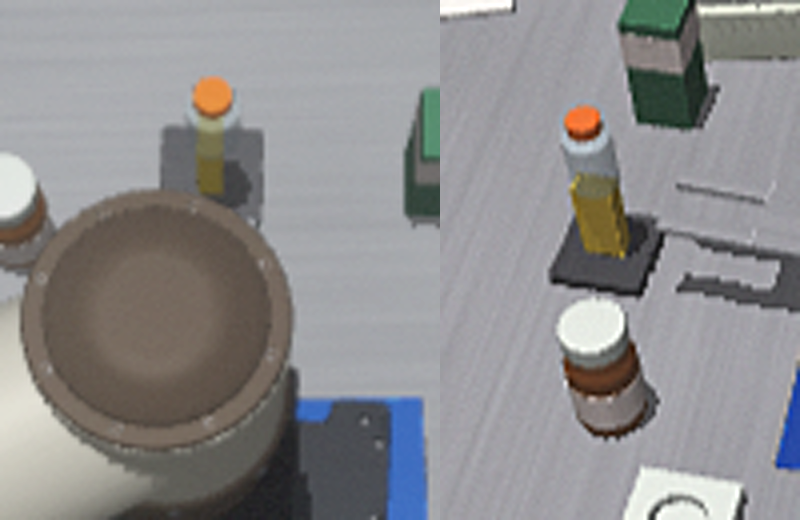

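Run:
```python
from m import *
np.set_printoptions(precision=1,suppress=True)
t=np.array([.4393,.0255]); a=np.radians(-5); u=np.array([np.cos(a),np.sin(a)]); v=np.array([-u[1],u[0]])
for z in(.0654,.0614):
  for w in(-.025,-.011,.011,.025):
    print(z,w,[(440+(p[0]-130)*4,(p[1]-150)*4) for p in (proj("side",[*(t+u*d+v*w),z]) for d in(.17,.112))])
for n,c in(("stand",(.6525,.007)),("vial",(.6532,.0058))): print(n,[(440+(p[0]-130)*4,(p[1]-150)*4) for p in(proj("side",[*c,.07]),proj("side",[*c,.125]))], [((p[0]-190)*4,(p[1]-80)*4) for p in(proj("top",[*c,.07]),proj("top",[*c,.125]))])
S=cv2.imread("pics/s4.png"); cv2.imwrite("pics/z4.png",cv2.convertScaleAbs(cv2.resize(S[180:230,150:230],(800,500),interpolation=2),alpha=1.5,beta=-60))
```

```text
0.0654 -0.025 [(np.float64(675.4769492350265), np.float64(170.35022098414038)), (np.float64(765.9452401507222), np.float64(185.77646413439697))]
0.0654 -0.011 [(np.float64(668.1597149133837), np.float64(186.93592317490288)), (np.float64(759.4031122259805), np.float64(202.63977127857913))]
0.0654 0.011 [(np.float64(656.386631709727), np.float64(213.62153187618105)), (np.float64(748.8751069920128), np.float64(229.77726964581996))]
0.0654 0.025 [(np.float64(648.7140927609369), np.float64(231.01258981664705)), (np.float64(742.0126386097235), np.float64(247.46630193455417))]
0.0614 -0.025 [(np.float64(676.2186830242496), np.float64(174.68451378460918)), (np.float64(766.4232320122593), np.float64(190.09968586424304))]
0.0614 -0.011 [(np.float64(668.9300556790489), np.float64(191.26026776573713)), (np.float64(759.9051852254745), np.float64(206.9520268108331))]
0.0614 0.011 [(np.float64(657.2038278802659), np.float64(217.92798692787505)), (np.float64(749.41668574994), np.float64(234.06993114042496))]
0.0614 0.025 [(np.float64(649.5623743686957), np.float64(235.30613612758873)), (np.float64(742.5804683043368), np.float64(251.74489895622946))]
stand [(np.float64(592.3799203276723), np.float64(183.4474418664638)), (np.float64(577.9779600415509), np.float64(120.7996001495078))] [(np.float64(209.44683912908715), np.float64(132.3790119051398)), (np.float64(208.37177698936546), np.float64(90.99655501334433))]
vial [(np.float64(591.7893821921845), np.float64(181.8729113089422)), (np.float64(577.3748425121262), np.float64(119.21319839601642))] [(np.float64(211.5620009661534), np.float64(131.13376360656713)), (np.float64(210.62225404651088), np.float64(89.67895372375693))]
```

View pics/z4.png

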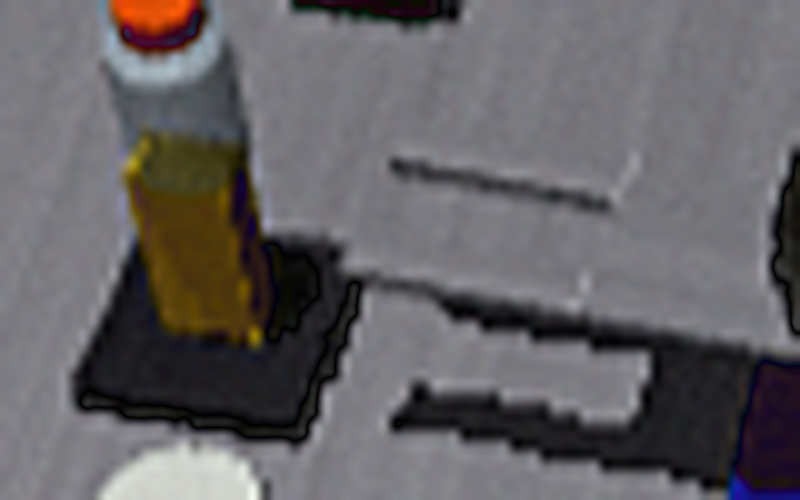

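The side view shows the tines level and below the top of the bar. Far tine tip is at zoom (390,165), near tine tip (345,278), bar top (187,162). They straddle the bar and vial line to within about 1–2 mm. Sliding in.

```bash
python3 -m pendant '[[[-0.1,0.01,0.01,0],[-0.2,0.01,0.012,0],[-0.3,0.01,0.012,0],[-0.4,0.01,0.012,0],[-0.5,0.01,0.012,0],[-0.6,0.01,0.012,0],[-0.7,0.01,0.012,0],[-0.75,0.01,0.012,0]]]' 
python3 -m pendant '[[[0,0,0,0],[0,0,0,0]]]'
python3 - <<'E'
from m import *
go((.5137,.0197,.0814),175)
T=grab('top','pics/t5.png'); S=grab('side','pics/s5.png')
O=((5,140,80),(17,255,255)); a=mask(T,*O,(200,60,290,140)); b=mask(S,*O,(140,120,190,215)); print(a[1:],b[1:],tri(a[1],b[1]) if a[2] else 0)
cv2.imwrite("pics/z5.png",cv2.convertScaleAbs(cv2.resize(S[165:235,140:220],(800,600),interpolation=2),alpha=1.5,beta=-60))
E
```

```text
time_s: 17.95
tcp_pos: [0.515, 0.0202, 0.0811]
ee_rot: [[-0.996, 0.087, 0.0], [0.087, 0.996, 0.0], [-0.0, 0.0, -1.0]]
wrist_force: [-0.7, 0.4, -1.5]
gripper_width: 0.204
gripper_force: 29.7
time_s: 18.15
tcp_pos: [0.5134, 0.0201, 0.081]
ee_rot: [[-0.996, 0.087, -0.001], [0.087, 0.996, -0.0], [0.001, -0.0, -1.0]]
wrist_force: [-0.7, -1.3, 0.2]
gripper_width: 0.203
gripper_force: 29.7
t 18.15 tcp [0.5134 0.0201 0.081 ] yaw 175.0 j6 -115.3 w 0.203 F [-0.7 -1.3  0.2] shift [-0.003 -0.004 -0.004] turn 0.0
(None, 0) (array([165.03703704, 180.18518519]), np.int32(54)) 0
```

View pics/z5.png

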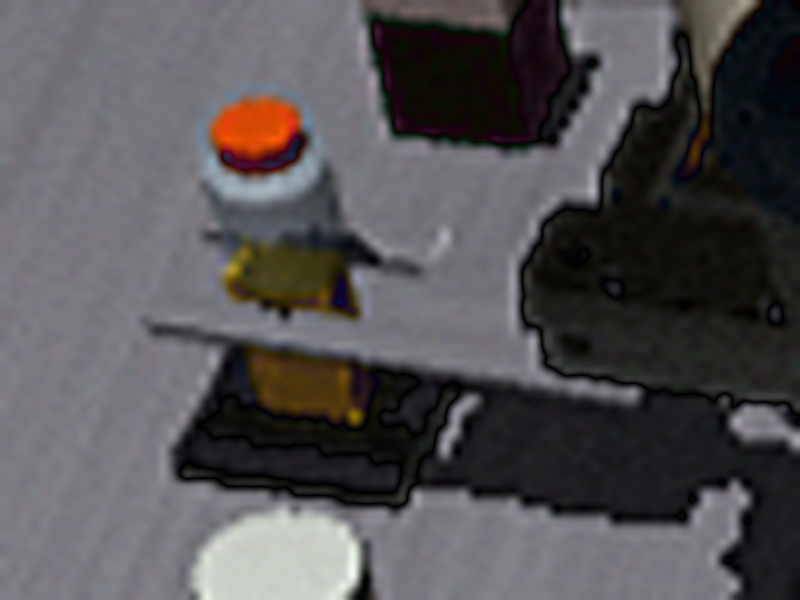

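The fork is under the vial: tines either side of the bar, bar top at zoom (287,275), slot end (425,268), tips (210,235) and (150,325). The vial hasn't moved. Lifting.

```bash
python3 -m pendant '[[[0,0,-0.02,0],[0,0,-0.05,0],[0,0,-0.07,0],[0,0,-0.1,0],[0,0,-0.14,0],[0,0,-0.2,0],[0,0,-0.27,0],[0,0,-0.3,0]]]' 
python3 -m pendant '[[[0,0,-0.03,0],[0,0,-0.05,0],[0,0,-0.05,0],[0,0,-0.05,0],[0,0,-0.05,0],[0,0,-0.05,0]]]'
python3 - <<'E'
from m import *
go((.37,.0,.119),175)
T=grab('top','pics/t6.png'); S=grab('side','pics/s6.png')
O=((5,140,80),(17,255,255)); b=mask(S,*O,(140,120,190,215)); print(b[1:],plane("side",b[1],.156))
E
```

```text
time_s: 19.05
tcp_pos: [0.5144, 0.0203, 0.1123]
ee_rot: [[-0.996, 0.087, 0.002], [0.087, 0.996, 0.0], [-0.002, 0.001, -1.0]]
wrist_force: [0.7, -0.6, -2.0]
gripper_width: 0.199
gripper_force: 29.7
time_s: 19.65
tcp_pos: [0.5137, 0.0202, 0.1159]
ee_rot: [[-0.996, 0.087, -0.0], [0.087, 0.996, -0.0], [0.0, -0.0, -1.0]]
wrist_force: [0.8, -0.4, -1.4]
gripper_width: 0.201
gripper_force: 29.7
t 19.65 tcp [0.5137 0.0202 0.1159] yaw 175.01 j6 -115.3 w 0.201 F [ 0.8 -0.4 -1.4] shift [ 1.414 -0.326 -0.03 ] turn 0.0001
(array([162.87272727, 171.70909091]), np.int32(55)) [0.65042365 0.00979175 0.156     ]
```

```bash
python3 -m pendant '[[[0.03,0,-0.01,0],[0.08,-0.01,-0.02,0],[0.16,-0.02,-0.03,0],[0.26,-0.05,-0.03,0],[0.36,-0.08,-0.03,0],[0.46,-0.1,-0.03,0],[0.56,-0.12,-0.03,0],[0.66,-0.14,-0.03,0]]]' 
python3 -m pendant '[[[0.1,-0.02,0,0],[0.2,-0.04,0,0],[0.3,-0.07,0,0],[0.4,-0.1,0,0],[0.5,-0.14,0,0],[0.6,-0.17,0,0],[0.68,-0.19,0,0],[0.72,-0.2,0,0]]]' 
python3 -m pendant '[[[0.01,-0.03,0,0],[0.03,-0.1,0,0],[0.03,-0.2,0,0],[0.03,-0.3,0,0],[0.03,-0.4,0,0],[0.03,-0.5,0,0],[0.03,-0.6,0,0],[0.03,-0.7,0,0]]]'
python3 - <<'E'
from m import *
go((.345,-.18,.119),190.5)
S=grab('side','pics/s7.png')
O=((5,140,80),(17,255,255)); b=mask(S,*O,(140,120,240,235)); print(b[1:],plane("side",b[1],.156))
E
```

```text
time_s: 20.55
tcp_pos: [0.4459, 0.0118, 0.1192]
ee_rot: [[-0.996, 0.087, 0.0], [0.087, 0.996, 0.0], [-0.0, 0.0, -1.0]]
wrist_force: [0.0, 0.6, -1.1]
gripper_width: 0.207
gripper_force: 29.7
time_s: 21.35
tcp_pos: [0.3724, -0.0019, 0.1192]
ee_rot: [[-0.996, 0.087, -0.0], [0.087, 0.996, 0.0], [0.0, 0.0, -1.0]]
wrist_force: [1.2, 0.3, -2.0]
gripper_width: 0.204
gripper_force: 29.7
time_s: 22.15
tcp_pos: [0.3642, -0.0722, 0.1191]
ee_rot: [[-0.996, 0.087, -0.0], [0.087, 0.996, -0.0], [0.0, -0.0, -1.0]]
wrist_force: [0.4, 0.7, -1.2]
gripper_width: 0.201
gripper_force: 29.7
t 22.15 tcp [ 0.3642 -0.0722  0.1191] yaw 175.0 j6 -109.3 w 0.201 F [ 0.4  0.7 -1.2] shift [ 9.700e-02 -1.091e+00  1.000e-03] turn -0.1353
(array([233.83018868, 150.26415094]), np.int32(53)) [ 0.50252027 -0.083325    0.156     ]
```

```bash
python3 -m pendant '[[[0,-0.1,0,-0.01],[0.02,-0.2,0,-0.03],[0.03,-0.3,0,-0.05],[0.04,-0.4,0,-0.07],[0.05,-0.5,0,-0.09],[0.07,-0.6,0,-0.11],[0.09,-0.7,0,-0.125],[0.1,-0.8,0,-0.135]]]'
python3 - <<'E'
from m import *
go((.325,-.30,.119),190.5)
E
```

```text
time_s: 23.0
tcp_pos: [0.3471, -0.1506, 0.1191]
ee_rot: [[-0.983, -0.183, -0.0], [-0.183, 0.983, 0.0], [0.0, 0.0, -1.0]]
wrist_force: [-0.8, 0.2, -1.8]
gripper_width: 0.201
gripper_force: 29.7
t 23.0 tcp [ 0.3471 -0.1506  0.1191] yaw 190.53 j6 -81.0 w 0.201 F [-0.8  0.2 -1.8] shift [ 4.910e-01 -1.429e+00  1.000e-03] turn 0.0003
```

```bash
python3 -m pendant '[[[0.04,-0.1,0,0],[0.08,-0.2,0,0],[0.12,-0.3,0,0],[0.17,-0.4,0,0],[0.21,-0.5,0,0],[0.25,-0.6,0,0],[0.29,-0.7,0,0],[0.33,-0.8,0,0]]]' 
python3 -m pendant '[[[0.04,-0.1,0,0],[0.08,-0.2,0,0],[0.11,-0.3,0,0],[0.13,-0.4,0,0],[0.15,-0.5,0,0],[0.16,-0.58,0,0],[0.16,-0.62,0,0],[0.16,-0.63,0,0]]]'
python3 - <<'E'
from m import *
go((.4405,-.277,.119),190.5)
S=grab('side','pics/s8.png');T=grab('top','pics/t8.png')
O=((5,120,80),(17,255,255)); b=mask(S,*O,(140,100,260,180)); print(b[1:],plane("side",b[1],.156)); a=mask(T,*O,(320,100,460,240)); print(a[1:])
E
```

```text
time_s: 23.8
tcp_pos: [0.3294, -0.2355, 0.1191]
ee_rot: [[-0.983, -0.182, -0.0], [-0.182, 0.983, -0.0], [0.0, -0.0, -1.0]]
wrist_force: [-0.3, 0.5, -1.7]
gripper_width: 0.206
gripper_force: 29.7
time_s: 24.6
tcp_pos: [0.3253, -0.3, 0.119]
ee_rot: [[-0.983, -0.181, -0.0], [-0.181, 0.983, 0.0], [0.0, 0.0, -1.0]]
wrist_force: [0.4, -0.5, -1.4]
gripper_width: 0.203
gripper_force: 29.7
t 24.6 tcp [ 0.3253 -0.3     0.119 ] yaw 190.45 j6 -58.0 w 0.203 F [ 0.4 -0.5 -1.4] shift [-1.174  0.017  0.   ] turn -0.0004
(array([258.15384615, 104.        ]), np.int32(13)) [ 0.46759242 -0.27515948  0.156     ]
(None, 0)
```

```bash
python3 -m pendant '[[[-0.05,0,0,0],[-0.15,0,0,0],[-0.28,0.01,0,0],[-0.42,0.01,0,0],[-0.56,0.01,0,0],[-0.7,0.01,0,0],[-0.82,0.01,0,0],[-0.9,0.01,0,0]]]' 
python3 -m pendant '[[[-0.1,0,0,0],[-0.18,0.01,0,0],[-0.24,0.01,0,0],[-0.27,0.01,0,0],[-0.27,0.01,0,0],[-0.27,0.01,0,0],[-0.27,0.01,0,0]]]'
python3 - <<'E'
from m import *
go((.4405,-.277,.119),190.5)
S=grab('side','pics/s9.png');T=grab('top','pics/t9.png')
h=cv2.cvtColor(S,cv2.COLOR_BGR2HSV); print(h[108:118:2,210:226:2,:2].tolist()[::2])
a=cv2.resize(T[80:180,325:415],(430,478),interpolation=2);b=cv2.resize(S[75:170,178:250],(360,478),interpolation=2)
cv2.imwrite("pics/z9.png",cv2.convertScaleAbs(np.hstack([a,b]),alpha=1.5))
for z in(.1,.155): print("pred",[proj(n,[.579,-.2535,z]) for n in("top","side")])
print("panpx", proj("top",[.579,-.2535,.085]),proj("side",[.579,-.2535,.085]))
E
```

```text
time_s: 25.5
tcp_pos: [0.415, -0.2819, 0.119]
ee_rot: [[-0.983, -0.183, 0.0], [-0.183, 0.983, -0.0], [-0.0, -0.0, -1.0]]
wrist_force: [0.2, -0.1, -2.4]
gripper_width: 0.204
gripper_force: 29.7
time_s: 26.2
tcp_pos: [0.4395, -0.2763, 0.1191]
ee_rot: [[-0.983, -0.182, -0.0], [-0.182, 0.983, 0.0], [0.0, 0.0, -1.0]]
wrist_force: [0.5, 0.6, -2.1]
gripper_width: 0.203
gripper_force: 29.7
t 26.2 tcp [ 0.4395 -0.2763  0.1191] yaw 190.47 j6 -65.3 w 0.203 F [ 0.5  0.6 -2.1] shift [-0.009 -0.009  0.001] turn -0.0003
[[[120, 8], [120, 9], [90, 23], [105, 33], [108, 40], [120, 9], [110, 28], [105, 20]], [[90, 3], [45, 12], [75, 5], [98, 11], [90, 5], [60, 3], [90, 3], [45, 6]], [[45, 6], [60, 3], [90, 3], [83, 12], [90, 6], [60, 3], [90, 3], [30, 3]]]
pred [array([366.1627808 , 136.25838394]), array([217.27806064, 122.08054219])]
pred [array([374.22897081, 126.90037887]), array([215.99334889, 105.71218215])]
panpx [364.13681997 138.6088061 ] [217.61248965 126.34146255]
```

View pics/z9.png

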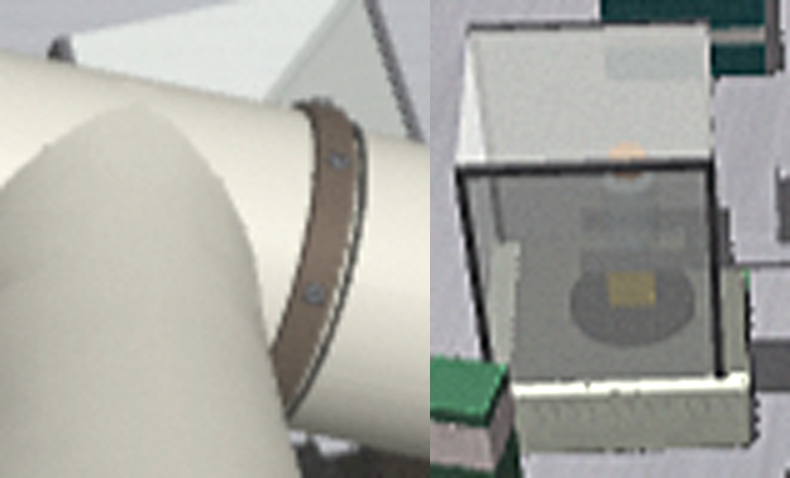

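Side view: the cap shows through the roof at (627,157), with the yellow bar below at (631,289). The vial is about 1.5 mm short along x and otherwise centred. I'll nudge it and lower.

```bash
python3 -m pendant '[[[-0.01,0,0.02,0],[-0.017,-0.004,0.05,0],[-0.017,-0.004,0.09,0],[-0.017,-0.004,0.12,0],[-0.017,-0.004,0.14,0],[-0.017,-0.004,0.15,0],[-0.017,-0.004,0.16,0],[-0.017,-0.004,0.17,0]]]' 
python3 -m pendant '[[[0,0,0.01,0],[0,0,0.02,0],[0,0,0.03,0],[0,0,0.04,0],[0,0,0.05,0],[0,0,0.06,0],[0,0,0.07,0],[0,0,0.07,0]]]'
python3 - <<'E'
from m import *
np.set_printoptions(precision=1,suppress=True)
go((.441,-.277,.095),190.5)
S=grab('side','pics/s10.png')
for f in("s9","s10"):
    h=cv2.cvtColor(cv2.imread(f"pics/{f}.png"),cv2.COLOR_BGR2HSV)[100:125,208:228].astype(int); m=(h[...,1]>45)&((h[...,0]<18)|(h[...,0]>172)); y,x=np.nonzero(m); print(f,m.sum(),x.mean()+208,y.mean()+100,y.min()+100,y.max()+100)
for z in(.14,.137): print(proj("side",[.579,-.2535,z]))
E
```

```text
time_s: 27.1
tcp_pos: [0.4418, -0.2764, 0.1022]
ee_rot: [[-0.983, -0.182, 0.0], [-0.182, 0.983, -0.0], [-0.0, -0.0, -1.0]]
wrist_force: [0.5, 0.3, -0.2]
gripper_width: 0.205
gripper_force: 29.7
time_s: 27.9
tcp_pos: [0.4415, -0.2763, 0.095]
ee_rot: [[-0.983, -0.182, -0.0], [-0.182, 0.983, 0.0], [0.0, 0.0, -1.0]]
wrist_force: [-0.7, -0.4, -1.3]
gripper_width: 0.203
gripper_force: 29.7
t 27.9 tcp [ 0.4 -0.3  0.1] yaw 190.48 j6 -65.3 w 0.203 F [-0.7 -0.4 -1.3] shift [ 0. -0. -0.] turn -0.0001
s9 15 217.06666666666666 106.13333333333334 104 109
s10 40 216.675 111.325 109 114
[216.4 110.3]
[216.4 111.2]
```

```bash
python3 -m pendant '[[[0.03,0,0,0],[0.1,0,0,0],[0.2,0,0,0],[0.32,0,0,0],[0.46,0,0,0],[0.6,0,0,0],[0.74,0,0,0],[0.86,0,0,0]]]' 
python3 -m pendant '[[[0.1,0,0,0],[0.2,0,0,0],[0.28,0,0,0],[0.3,0,0,0],[0.3,0,0,0]]]'
python3 - <<'E'
from m import *
np.set_printoptions(precision=4,suppress=True)
go((.39,-.15,.13),190.5)
S=grab('side','pics/s11.png');T=grab('top','pics/t11.png')
h=cv2.cvtColor(S,cv2.COLOR_BGR2HSV)[100:125,208:228].astype(int); m=(h[...,1]>45)&((h[...,0]<18)|(h[...,0]>172)); y,x=np.nonzero(m); print(m.sum(),x.mean()+208,y.mean()+100)
E
```

```text
time_s: 28.75
tcp_pos: [0.3555, -0.2922, 0.0952]
ee_rot: [[-0.983, -0.182, -0.0], [-0.182, 0.983, 0.0], [0.0, 0.0, -1.0]]
wrist_force: [-0.1, -0.4, -1.0]
gripper_width: 0.203
gripper_force: 29.7
time_s: 29.25
tcp_pos: [0.3275, -0.2976, 0.0952]
ee_rot: [[-0.983, -0.182, 0.0], [-0.182, 0.983, -0.0], [-0.0, -0.0, -1.0]]
wrist_force: [0.3, -0.2, -1.1]
gripper_width: 0.202
gripper_force: 29.7
t 29.25 tcp [ 0.3275 -0.2976  0.0952] yaw 190.47 j6 -58.4 w 0.202 F [ 0.3 -0.2 -1.1] shift [-0.883  1.338 -0.348] turn -0.0002
40 216.675 111.325
```

```bash
python3 -m pendant '[[[0,0.2,-0.1,0],[-0.1,0.5,-0.2,0],[-0.2,0.8,-0.3,0],[-0.2,1,-0.3,0],[-0.2,1,-0.3,0]]]' >/dev/null
python3 -m pendant '[[[0,0.2,0,0],[-0.1,0.5,0,0],[-0.1,0.7,0,0],[-0.1,0.7,0,0]]]' 
python3 -m pendant '[[[0,0,0,-0.05],[0,0,0,-0.1],[0,0,0,-0.16],[0,0,0,-0.22],[0,0,0,-0.28],[0,0,0,-0.34],[0,0,0,-0.4],[0,0,0,-0.4]]]' >/dev/null
python3 -m pendant '[[[0,0,0,-0.06],[0,0,0,-0.12],[0,0,0,-0.18],[0,0,0,-0.24],[0,0,0,-0.291],[0,0,0,-0.291]]]' >/dev/null
python3 - <<'E'
from m import *
go((.4725,-.0415,.06),269.67)
E
```

```text
time_s: 30.25
tcp_pos: [0.3263, -0.1239, 0.1252]
ee_rot: [[-0.983, -0.185, 0.0], [-0.185, 0.983, 0.0], [-0.0, 0.0, -1.0]]
wrist_force: [-0.1, -0.4, -1.3]
gripper_width: 0.202
gripper_force: 29.7
t 31.65 tcp [ 0.3265 -0.1253  0.1251] yaw 269.5 j6 -6.7 w 0.208 F [-0.7  0.  -1.7] shift [-0.851 -1.453  0.651] turn -0.0015
```

```bash
python3 -m pendant '[[[-0.2,-0.3,0,0],[-0.4,-0.6,0,0],[-0.6,-0.9,0,0],[-0.8,-1,0.1,0],[-0.85,-1,0.2,0],[-0.85,-1,0.2,0]]]' >/dev/null
python3 -m pendant '[[[0,-0.2,0,0],[0,-0.45,0,0],[0,-0.45,0.2,0],[0,-0.45,0.45,0],[0,-0.45,0.45,0],[0,-0.45,0.45,0]]]' >/dev/null
python3 - <<'E'
from m import *
go((.4725,-.0415,.0244),269.67)
E
```

```text
t 32.85 tcp [ 0.4712 -0.0415  0.0605] yaw 269.6 j6 -15.2 w 0.204 F [ 0.6  0.5 -0.3] shift [-0.    -0.014  0.361] turn -0.0006
```

```bash
python3 -m pendant '[[[0,-0.01,0.1,0],[0,-0.01,0.2,0],[0,-0.01,0.28,0],[0,-0.01,0.32,0],[0,-0.01,0.34,0],[0,-0.01,0.35,0],[0,-0.01,0.356,0],[0,-0.01,0.356,0]]]'
python3 -m pendant '[[[0,0,0,0],[0,0,0,0],[0,0,0,0],[0,0,0,0],[0,0,0,0],[0,0,0,0],[0,0,0,0]]]' 0
python3 -m pendant '[[[0,0,-0.1,0],[0,0,-0.3,0],[0,0,-0.6,0],[0,0,-1,0],[0,0,-1,0]]]'
python3 -m pendant '[[[0.2,0.3,-0.2,0],[0.5,0.6,-0.4,0],[0.7,0.9,-0.6,0],[0.7,0.9,-0.6,0],[0.7,0.9,-0.6,0]]]'
python3 - <<'E'
from m import *
S=grab('side','pics/s12.png');T=grab('top','pics/t12.png')
np.set_printoptions(precision=4,suppress=True)
h=cv2.cvtColor(S,cv2.COLOR_BGR2HSV)[100:125,208:228].astype(int); m=(h[...,1]>45)&((h[...,0]<18)|(h[...,0]>172)); y,x=np.nonzero(m); print(m.sum(),x.mean()+208,y.mean()+100)
m,c,n=mask(S,(45,120,60),(75,255,255),(230,175,260,230)); print(rect(m,"side",.053))
cv2.imwrite("pics/fin.png",np.vstack([S[60:290,100:350],T[60:240,170:420]]).repeat(1,0))
E
```

```text
time_s: 33.65
tcp_pos: [0.4728, -0.0406, 0.0247]
ee_rot: [[-0.006, -1.0, 0.0], [-1.0, 0.006, 0.0], [-0.0, -0.0, -1.0]]
wrist_force: [-0.4, -0.6, -1.6]
gripper_width: 0.204
gripper_force: 29.7
time_s: 34.35
tcp_pos: [0.4727, -0.0407, 0.0246]
ee_rot: [[-0.006, -1.0, 0.0], [-1.0, 0.006, -0.0], [0.0, -0.0, -1.0]]
wrist_force: [-0.0, 0.7, -0.4]
gripper_width: 0.758
gripper_force: 0.0
time_s: 34.85
tcp_pos: [0.4766, -0.0401, 0.1304]
ee_rot: [[-0.004, -1.0, 0.012], [-1.0, 0.004, 0.002], [-0.002, -0.012, -1.0]]
wrist_force: [0.8, -0.3, -0.2]
gripper_width: 0.996
gripper_force: 0.0
time_s: 35.35
tcp_pos: [0.3821, -0.1104, 0.1853]
ee_rot: [[-0.007, -1.0, 0.003], [-1.0, 0.007, 0.0], [-0.0, -0.003, -1.0]]
wrist_force: [0.6, 0.1, -0.2]
gripper_width: 1.004
gripper_force: 0.0
39 216.76923076923077 111.33333333333333
((471.3829345703125, -46.02642059326172), (85.89080047607422, 16.75885009765625), 88.68217468261719)
```

View pics/fin.png

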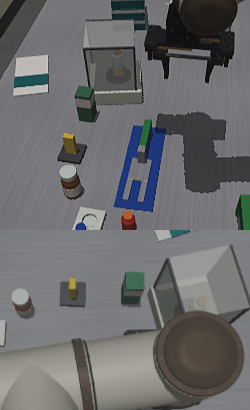

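The vial stands on the pan support with its cap at about (201,300) in the top view, and the fork lies on the mat at (140,165). Bystanders are in place and the hand is clear, so I'm handing in.

```bash
python3 -c "
from m import *
T=cv2.imread('pics/t12.png'); m,c,n=mask(T,(3,50,80),(17,255,255),(360,120,382,140)); print(c,n,proj('top',[.579,-.2535,.138]))
print(r.finish_job())"
```

```text
None 0 [371.62197726 129.92488719]
the job is handed in; nothing more can be done
None
```

The job is handed in at about 35 s of the 72 s allowed: by the last pictures the vial stands centred on the pan support and the fork lies flat on the mat; the judge's verdict was not returned.

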